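# Open the stone case by its pop-out T-handle

### The job

The class needs its stones: open the dark grey stone case on the table. Press the red release button in its lid so that the T-handle pops out, turn the handle a full quarter turn anticlockwise (seen from above) to unlatch it, then raise the lid until it stands wide open, at least 60 degrees, and leave it standing there. Do not disturb the things lying around the case.

Things in the scene. Friction and masses are not known exactly. Their poses are not given: they have to be found in the camera images.
- stone_case: Low dark grey case with aluminium edges, 180 mm deep (x) x 270 mm wide (y) x 90 mm high with its lid shut, too heavy to be moved. Origin: centre of its underside, on the table. Its x axis points from the front (pull lip) to the hinges at the back, y to the left, z up. The lid lies on the case from 63 to 90 mm above the table; the lower part's walls are 6 mm thick.
- lid (a joint): Hinge of the lid, rad: 0 shut, opens upward and backward (away from the robot), 1.57 upright, stop at 1.75. Held shut by the latch until the T-handle has been turned past about 1.2 rad. Counterbalanced and stiff: raising it by the T-handle takes about 3 to 5 N, by the lip 2 to 3 N, and it stays wherever it is left.
- lid_hinge (a point): Point on the lid's hinge axis, at its middle: 94 mm behind the case's centre, 62 mm above the table. The axis runs along the case's y. Axes as those of the case.
- lip (a point): Middle of the underside edge of the lid's aluminium pull lip: a plate 100 mm wide and 6 mm thick that stands 20 mm out of the front of the lid. With the lid shut it is 67 mm above the table, free below; the front wall of the case is 20 mm behind this edge. It moves with the lid, 204 mm from the hinge axis; its axes turn with the lid.
- button_top (a point): Centre of the top of the red round release button, 26 mm across, in the lid at the right-hand (-y) end of the latch, 78 mm to the right of the T-handle's axis. It stands 8 mm above the lid's top. The axes are those of the lid (z out of the lid).
- button (a joint): Travel of the release button, m: 0 out, 0.006 fully down. Spring of 1.6 N at the start and 5.5 N fully down; the handle is let go when the button is about 4.5 mm down. It springs back when left.
- handle_bar (a point): Centre of the T-handle's steel cross-bar, 90 x 16 x 14 mm (plus a 7 mm nose at the right end), on its turning axis, 40 mm in front of the case's centre. Its y axis runs along the bar, z out of the lid. Stowed: along the case's y, in a narrow recess level with the lid, centre 84 mm above the table. Popped out: centre 112 mm above the table, 15 mm free below; the lid can be raised by it.
- handle (a joint): How far the T-handle has popped out, m: 0 stowed in its recess (it cannot turn there), 0.028 fully out, by its own light spring (about 1.5 to 2.5 N when out). It cannot be pulled out while the button is up.
- turn (a joint): Turn of the T-handle about its axis (the lid's z), rad: 0 latched, grows anticlockwise seen from above, stop at 1.571 = quarter turn, unlatched, bar pointing front to back. It stays where it is left; takes about 0.08 N m.
- tweezers: Straight steel tweezers, 129 mm long, lying on the table to the right of the case. Bystander. Origin at its middle on the table.
- hake_brush: Flat wooden-handled brush, 82 x 37 mm, lying on the table to the left of the case. Bystander. Origin at its middle on the table.
- loupe: Magnifying glass with a wooden handle, 133 mm long, lying on the right part of the table. Bystander. Origin at its middle on the table.
- pencil: Green pencil, 124 mm long, lying on the right part of the table. Bystander. Origin at its middle on the table.

How it is judged:
By the outcome, as a careful person would: the job done as asked, in the order asked, and still so for the second after the job is handed in, with the robot touching nothing.
It also fails if it takes over 59 s, if anything falls off the work surface, if the arm or the gripper's body presses on something with over 40 N, if the wrist force passes 120 N, or if a joint passes its speed limit or range.

### The arm

A 6-joint arm with a two-finger parallel gripper is mounted at the origin on a cart in front of the work surface, level with it; the furniture and walls round the work are solid. World frame = base frame: x ahead of the robot, y to its left, z up, the work surface at z = 0. Lengths are in m, angles in rad, forces in N, time in s.
With the tool pointing down it reaches from about 0.225 to 0.875 m from the base axis. Payload 3.4 kg.
Tool frame: the origin (TCP) lies midway between the tips of the shut fingers; the grasp point (between the pads) lies 19 mm behind it; y points along the fingers, z is the direction in which the jaws open and shut, and the axes are right-handed (so a half turn about y gives the same grasp; the last joint's range is limited). The gripper opens to 85 mm and grips with 20 to 120 N. Pads are 22 mm wide; open, the fingers measure 114 mm over their backs; the gripper's body (76 mm by 85 mm) begins 54 mm behind the grasp point. The pads swing forward as they close: fully open they stand 13 mm farther back than shut.
Start: joints at [-1.343, 0.276, 1.505, -0, 1.361, -0.121], TCP at [0.197, -0.54, 0.192] pointing down, gripper open.
Joint ranges: [-2.89, 2.89], [-0.75, 2.08], [0.22, 2.7], [-1.18, 4.32], [0.11, 2.71], [-2.7, 2.7]. Speed limits (rad/s): [2.57, 2.57, 3.14, 3.14, 3.14, 3.14].

### API

Orientations are given as a 3x3 rotation matrix whose columns are the frame's x, y, z axes.
In Python, from workcell import ctrl gives the robot as it stands.
- The arm moves only by the shell command python3 -m inch 'ROWS' [OPENING] [FORCE]. ROWS is JSON, a list of rows, each a list of 2 entries, a list of its own where there are three numbers: the shift along the world's x, y, z in m, then the turn, a rotation vector about the world's x, y, z in degrees. A call has 1 to 5 rows; each row is the pose to reach, as a shift and turn from the pose commanded when the call began; what a row does not reach only later rows make up. A row lasts 1/8 s, in which the tool goes at most 62.5 mm and 10.7 degrees, less where a joint would pass 70% of its speed; a pose out of reach is approached as far as the arm can. A call with a gripper value outside its range is refused whole. OPENING is the opening, from 0 (shut) to 1 (fully open), set as the call begins (- or left out, the last holds). The fingers move at their own pace and stop on an object; FORCE is the grip in N (left out, the last holds). Time passes only in rows, so rows that repeat a pose let the fingers close. It gives the time, the measured TCP pose, the force and the opening at its end, in the units of the state.
- ctrl.get_state(): the state, without advancing time (a new reading comes with each control period).
- ctrl.grab_frame(name): name is "scene" or "top" or "wrist"; returns (picture, depth): 420x560x3 uint8, red, green, blue; 420x560 float32, m along the optical axis (not along the pixel's ray), 0 where there is no reading.
- ctrl.get_calibration(name): a dict with "fx", "fy", "cx", "cy" (pixels), "dist" ([k1, k2, p1, p2, k3] as OpenCV has them; the pictures are not rectified), "R" (3x3) and "t" (3): a world point X has camera coordinates R X + t; the wrist camera has in their place "hand_eye" (4x4, takes a point from camera to tool coordinates, whose origin is the TCP and whose axes are the tool frame's). Camera axes: x right, y down, z forward; pixel columns grow to the right and rows downward; lengths in m; the calibration is good to about 2 mm. A picture is of the moment at which its call begins: read the wrist's pose just before it. get_calibration takes no time and is no camera call.
- ctrl.sign_off(): hands the job in, once; it reports no verdict.
The state is a dict: "time_s": time; "joint_positions": joint angles; "dq": joint speeds; "joint_efforts": joint torques, N m; "position": TCP position; "eef_rot": TCP orientation; "wrist_force": force on the tool from outside, world axes, zero at the start; "wrist_torque": the same for the moment, N m; "finger_gap": finger opening in m.
Only numpy, scipy, OpenCV 4.12 (cv2) and the standard library are available. Lean on these libraries where they do the work, as an engineer would, in place of code of your own. Each camera call takes 0.05 s, during which the arm holds its last target. There are 200 camera calls.

## Working session

There is one attempt and no reset: what is moved stays moved. The work goes in short steps, Python scripts to look and compute and a shell command to move; the robot and the scene stay as the last step left them, time stands still between calls to the robot, and variables do not carry over. Pictures are saved under pics/ and viewed, about 8 in all and at most 12, crops included, and the job is handed in when it is done.

```bash
ls; mkdir -p pics; python3 - <<'E'
from workcell import ctrl
import cv2,numpy as np
np.set_printoptions(precision=4,suppress=True)
s=ctrl.get_state()
for k in s: print(k,np.array(s[k]))
ims=[]
for n in("top","scene"):
    c=ctrl.get_calibration(n);print(n,{k:np.array(v) for k,v in c.items()})
    p,d=ctrl.grab_frame(n);np.savez(f"{n}0.npz",p=p,d=d);cv2.imwrite(f"pics/{n}0.png",p[:,:,::-1])
print(ctrl.get_calibration("wrist"))
E
```

```text
pics
time_s 0.0
joint_positions [-1.343   0.2766  1.5062  0.      1.3607 -0.121 ]
dq [ 0.0006  0.0006 -0.0009  0.0014  0.0005  0.0004]
joint_efforts [ -0.0002 -41.6766 -24.5805  -0.0002   0.0111   0.    ]
position [ 0.1964 -0.5398  0.1909]
eef_rot [[-0.9398 -0.0004  0.3418]
 [-0.3418  0.0019 -0.9398]
 [-0.0002 -1.     -0.0019]]
wrist_force [0.1859 0.0745 0.1766]
wrist_torque [-0.0078 -0.0039  0.0105]
finger_gap 0.0850487575739087
top {'fx': array(457.7959), 'fy': array(457.7959), 'cx': array(280.7631), 'cy': array(203.7625), 'dist': array([-0.137,  0.   ,  0.   ,  0.   ,  0.   ]), 'R': array([[-0.0265, -0.9996,  0.0008],
       [-0.991 ,  0.0261, -0.1312],
       [ 0.1311, -0.0043, -0.9914]]), 't': array([0.052 , 0.5666, 1.1906])}
scene {'fx': array(421.8727), 'fy': array(421.8727), 'cx': array(282.1356), 'cy': array(211.7547), 'dist': array([0.0248, 0.    , 0.    , 0.    , 0.    ]), 'R': array([[ 0.9051, -0.4251, -0.0099],
       [-0.3401, -0.7097, -0.617 ],
       [ 0.2553,  0.5619, -0.7869]]), 't': array([-0.4752,  0.281 ,  0.879 ])}
{'fx': 297.34048147841315, 'fy': 297.34048147841315, 'cx': 284.2774506447242, 'cy': 206.6712448621846, 'dist': array([-0.0051,  0.    ,  0.    ,  0.    ,  0.    ]), 'hand_eye': array([[-0.0007,  0.9469,  0.3215, -0.083 ],
       [-0.0007, -0.3215,  0.9469, -0.1819],
       [ 1.    ,  0.0004,  0.0009, -0.0011],
       [ 0.    ,  0.    ,  0.    ,  1.    ]])}
```

View pics/top0.png

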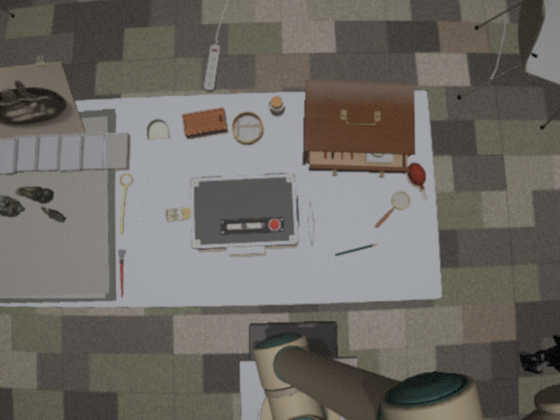

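View pics/scene0.png

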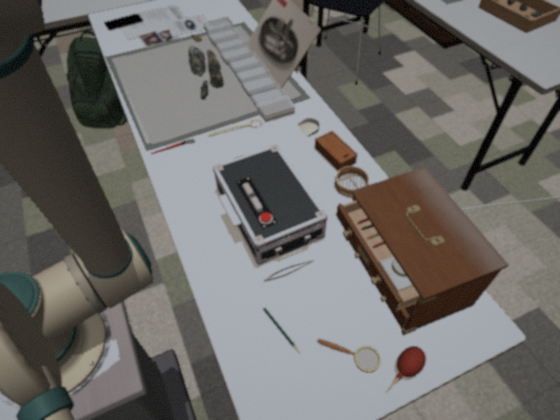

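Top view: case with lid corners about (192,178), (295,176), (298,243), (192,246); the bar runs along row 226, button at (274,225), lip at (247,250). Scene view: button at (266,218). Brush on the left, tweezers close on the right.

```bash
cat > h.py <<'E'
from workcell import ctrl
import cv2,numpy as np
np.set_printoptions(precision=4,suppress=True)
def cam(n,s=None):
    c=ctrl.get_calibration(n);K=np.array([[c['fx'],0,c['cx']],[0,c['fy'],c['cy']],[0,0,1.]])
    if n=='wrist':
        H=np.array(c['hand_eye']);Rt=np.array(s['eef_rot']);R=Rt@H[:3,:3];o=Rt@H[:3,3]+np.array(s['position'])
    else:
        R=np.array(c['R']).T;o=-R@np.array(c['t'])
    return K,np.array(c['dist']),R,o
def rays(C,px):
    K,d,R,o=C
    u=cv2.undistortPoints(np.array(px,float).reshape(-1,1,2),K,d)[:,0]
    return np.c_[u,np.ones(len(u))]@R.T
def onz(C,px,z):
    r=rays(C,px);return C[3]+r*((z-C[3][2])/r[:,2])[:,None]
def tri(Cs,pxs):
    A=np.zeros((3,3));b=np.zeros(3)
    for C,p in zip(Cs,pxs):
        r=rays(C,[p])[0];r/=np.linalg.norm(r);M=np.eye(3)-np.outer(r,r);A+=M;b+=M@C[3]
    return np.linalg.solve(A,b)
def red(p,roi=None):
    h=cv2.cvtColor(p,cv2.COLOR_RGB2HSV);m=(((h[...,0]<8)|(h[...,0]>172))&(h[...,1]>150)&(h[...,2]>90)).astype(np.uint8)
    if roi: 
        z=np.zeros_like(m);x0,y0,x1,y1=roi;z[y0:y1,x0:x1]=m[y0:y1,x0:x1];m=z
    n,l,st,ce=cv2.connectedComponentsWithStats(m)
    i=1+np.argmax(st[1:,4]);return ce[i],st[i]
E
python3 - <<'E'
from h import *
T=np.load('top0.npz');S=np.load('scene0.npz')
bt,st=red(T['p'],(180,170,300,260));bs,ss=red(S['p'],(210,140,330,260));print(bt,st,bs,ss)
Ct,Cs=cam('top'),cam('scene')
print('button',tri([Ct,Cs],[bt,bs]),onz(Ct,[bt],.098),onz(Cs,[bs],.098))
p=T['p'];h=cv2.cvtColor(p,cv2.COLOR_RGB2HSV)
print(onz(Ct,[(192,178),(295,176),(298,243),(192,246)],.09))
# dark lid blob
m=((h[...,2]<95)).astype(np.uint8);z=np.zeros_like(m);z[170:255,185:305]=m[170:255,185:305]
z=cv2.morphologyEx(z,cv2.MORPH_CLOSE,np.ones((21,21)))
cs,_=cv2.findContours(z,0,2);c=max(cs,key=cv2.contourArea);r=cv2.minAreaRect(c);print(r);b=cv2.boxPoints(r);W=onz(Ct,b,.09);print(W,W.mean(0))
for a,e in((0,1),(1,2),(3,2)):
    d=W[e]-W[a];print(np.linalg.norm(d),np.degrees(np.arctan2(d[1],d[0])))
cv2.imwrite('pics/crop.png',cv2.resize(p[165:265,175:325,::-1],None,fx=5,fy=5,interpolation=cv2.INTER_CUBIC))
# depth on lid
d=T['d'];
for q in((245,195),(274,225),(247,250)):
    K,di,R,o=Ct; r=rays(Ct,[q])[0]; print(q,o+r*d[q[1],q[0]])
E
```

```text
[274.0769 224.1538] [271 221   7   7  39] [265.2794 215.9706] [261 212   9   9  68]
button [0.5089 0.0554 0.0953] [[0.5081 0.0556 0.098 ]] [[0.5088 0.0534 0.098 ]]
[[ 0.6344  0.2661  0.09  ]
 [ 0.6323 -0.0016  0.09  ]
 [ 0.4592 -0.0039  0.09  ]
 [ 0.4582  0.2664  0.09  ]]
((246.2269287109375, 213.03866577148438), (67.21603393554688, 102.8215560913086), 87.1375961303711)
[[ 0.6237  0.2629  0.09  ]
 [ 0.6299 -0.0038  0.09  ]
 [ 0.4564 -0.007   0.09  ]
 [ 0.4498  0.2547  0.09  ]] [0.54   0.1267 0.09  ]
0.2667960700204652 -88.66831764494545
0.17347034879287784 -178.93926023700413
0.2618407575799937 -88.55174744317138
(245, 195) [0.5855 0.1284 0.0936]
(274, 225) [0.5059 0.0558 0.0988]
(247, 250) [0.4453 0.1272 0.073 ]
```

View pics/crop.png

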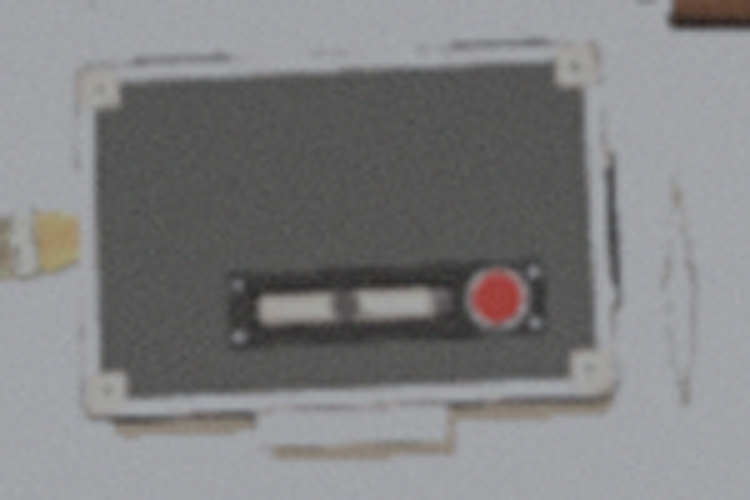

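The crop shows the button at crop (497,297), the bar axis at (345,305) and the corner screws at (100,90), (575,66), (590,368), (108,391). I'm moving toward the button and computing the yaw from these.

```bash
python3 -m inch '[[[0.026,0.05,0],[0,0,6]],[[0.052,0.1,0],[0,0,12]],[[0.078,0.15,0],[0,0,18]],[[0.104,0.2,0],[0,0,24]],[[0.13,0.25,0],[0,0,30]]]' 0
python3 -m inch '[[[0.026,0.05,0],[0,0,6]],[[0.052,0.1,0],[0,0,12]],[[0.078,0.15,0],[0,0,18]],[[0.104,0.2,0],[0,0,24]],[[0.13,0.25,0],[0,0,30]]]'
python3 -m inch '[[[0.026,0.05,0],[0,0,6]],[[0.052,0.1,0],[0,0,11]],[[0.052,0.1,0],[0,0,11]]]'
python3 - <<'E'
from h import *
Ct=cam('top');q=np.array([(100,90),(575,66),(590,368),(108,391),(497,297),(345,305)])/5+[175,165]-.4
W=onz(Ct,q,.09);print(W)
for a,e,o in((1,0,-90),(2,3,-90),(2,1,0),(3,0,0),(4,5,-90)):
    d=W[e]-W[a];print(np.linalg.norm(d),np.degrees(np.arctan2(d[1],d[0]))+o)
s=ctrl.get_state();p,d=ctrl.grab_frame('wrist');cv2.imwrite('pics/w1.png',p[...,::-1]);np.savez('w1.npz',p=p,d=d,R=s['eef_rot'],t=s['position'])
C=cam('wrist',s);b,st=red(p);print(b,st,onz(C,[b],.098),s['position'],s['joint_positions'],s['eef_rot'])
bt,_=red(np.load('top0.npz')['p'],(180,170,300,260));bs,_=red(np.load('scene0.npz')['p'],(210,140,330,260))
print(tri([C,Ct],[b,bt]),tri([C,Ct,cam('scene')],[b,bt,bs]))
E
```

```text
time_s: 0.72
position: [0.327, -0.2885, 0.1915]
eef_rot: [[-0.641, 0.0, 0.768], [-0.768, 0.0, -0.641], [-0.0, -1.0, -0.0]]
wrist_force: [1.3, 0.3, 1.1]
finger_gap: 0.0001
time_s: 1.35
position: [0.457, -0.0386, 0.1917]
eef_rot: [[-0.17, 0.0, 0.985], [-0.985, -0.0, -0.17], [0.0, -1.0, 0.0]]
wrist_force: [-0.1, -1.5, -0.4]
finger_gap: 0.0
time_s: 1.72
position: [0.5096, 0.0629, 0.1911]
eef_rot: [[0.022, -0.0, 1.0], [-1.0, 0.001, 0.022], [-0.001, -1.0, -0.0]]
wrist_force: [-0.9, -1.4, -0.5]
finger_gap: 0.0001
[[0.6221 0.2593 0.09  ]
 [0.628  0.0126 0.09  ]
 [0.4717 0.0094 0.09  ]
 [0.4661 0.2556 0.09  ]
 [0.5092 0.0558 0.09  ]
 [0.5071 0.1335 0.09  ]]
0.24677094750145248 1.3584829071799192
0.24617274163608951 1.3155185223145622
0.15625396013138665 1.1403717905307273
0.1560682304709022 1.3597515414963628
0.07772746084751486 1.5440383082944322
[283.9027 203.0725] [272 191  25  25 483] [[0.5093 0.057  0.098 ]] [0.5096 0.0629 0.1911] [-0.0137  0.1835  1.6324  0.0013  1.3259 -0.0365] [[ 0.0225 -0.0002  0.9997]
 [-0.9997  0.0012  0.0225]
 [-0.0012 -1.     -0.0002]]
[0.5089 0.0555 0.093 ] [0.5091 0.0557 0.0946]
```

View pics/w1.png

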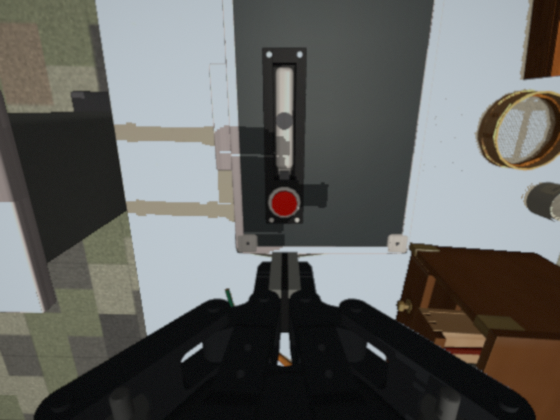

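The wrist view shows the button at (284,203), bar axis at (284,121) and the fingertips at (285,255). All views agree: button ≈ (0.509, 0.056, 0.096), yaw 1.3°, handle axis ≈ (0.507, 0.134). I'll press now.

```bash
python3 -m inch '[[[0,-0.0068,-0.04],[0,0,0]],[[0,-0.0068,-0.084],[0,0,0]],[[0,-0.0068,-0.089],[0,0,0]],[[0,-0.0068,-0.092],[0,0,0]],[[0,-0.0068,-0.092],[0,0,0]]]'
python3 -m inch '[[[0,0,-0.002],[0,0,0]],[[0,0,-0.004],[0,0,0]],[[0,0,-0.004],[0,0,0]]]'
```

```text
time_s: 2.4
position: [0.5097, 0.0523, 0.1013]
eef_rot: [[0.017, 0.003, 1.0], [-1.0, -0.0, 0.017], [0.0, -1.0, 0.003]]
wrist_force: [0.3, 0.4, 0.5]
finger_gap: 0.0
time_s: 2.78
position: [0.5085, 0.0529, 0.0959]
eef_rot: [[0.017, 0.0, 1.0], [-1.0, -0.0, 0.017], [0.0, -1.0, 0.0]]
wrist_force: [0.4, 0.2, 0.2]
finger_gap: 0.0002
```

```bash
python3 -m inch '[[[0,0.003,-0.001],[0,0,0]],[[0,0.003,-0.003],[0,0,0]],[[0,0.003,-0.003],[0,0,0]]]'
python3 -m inch '[[[0,0,-0.001],[0,0,0]],[[0,0,-0.002],[0,0,0]],[[0,0,-0.002],[0,0,0]]]'
```

```text
time_s: 3.15
position: [0.5083, 0.0559, 0.0926]
eef_rot: [[0.017, -0.0, 1.0], [-1.0, -0.0, 0.017], [0.0, -1.0, -0.0]]
wrist_force: [0.5, -0.5, -1.0]
finger_gap: -0.0002
time_s: 3.52
position: [0.5084, 0.0557, 0.0907]
eef_rot: [[0.017, -0.0, 1.0], [-1.0, -0.0, 0.017], [0.0, -1.0, -0.0]]
wrist_force: [-0.1, 0.1, 0.2]
finger_gap: -0.0005
```

```bash
python3 -m inch '[[[0,0,-0.001],[0,0,0]],[[0,0,-0.002],[0,0,0]],[[0,0,-0.002],[0,0,0]]]'
python3 -m inch '[[[0,0,-0.001],[0,0,0]],[[0,0,-0.002],[0,0,0]],[[0,0,-0.002],[0,0,0]]]'
python3 - <<'E'
from h import *
s=ctrl.get_state();p,d=ctrl.grab_frame('wrist');cv2.imwrite('pics/w2.png',p[...,::-1]);print(s['position'],s['wrist_force'])
E
```

```text
time_s: 3.9
position: [0.5084, 0.0558, 0.0887]
eef_rot: [[0.017, -0.0, 1.0], [-1.0, -0.0, 0.017], [0.0, -1.0, -0.0]]
wrist_force: [-0.2, -0.1, 0.5]
finger_gap: -0.0003
time_s: 4.28
position: [0.5084, 0.0558, 0.0867]
eef_rot: [[0.017, -0.0, 1.0], [-1.0, -0.0, 0.017], [0.0, -1.0, -0.0]]
wrist_force: [0.9, 0.1, 0.3]
finger_gap: 0.0002
[0.5084 0.0558 0.0867] [0.8774 0.0619 0.3129]
```

View pics/w2.png

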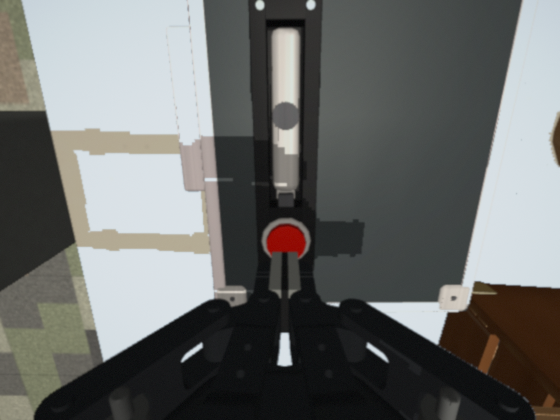

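The wrist view shows the button centre at (286,241), not yet depressed, and the fingertips ending at (285,253). I'll use the wrist depth to find the real tip against the button.

```bash
python3 - <<'E'
from h import *
s=ctrl.get_state();p,d=ctrl.grab_frame('wrist');C=cam('wrist',s);b,st=red(p);print(b,st)
R=np.array(s['eef_rot']);t=np.array(s['position'])
for q in[(285,232),(278,240),(294,240),(278,252),(277,256),(293,256),(277,262),(277,275),(277,290),(240,200)]:
    X=C[3]+rays(C,[q])[0]*d[q[1],q[0]];print(q,p[q[1],q[0]],d[q[1],q[0]],X,R.T@(X-t))
E
```

```text
[285.7377 239.8125] [267 225  39  32 896]
(285, 232) [147  11   2] 0.18631518 [0.5088 0.0646 0.0974] [-0.0088 -0.0106  0.0005]
(278, 240) [148  10   6] 0.18671508 [0.5045 0.0596 0.0986] [-0.0038 -0.0119 -0.0039]
(294, 240) [146  11   2] 0.18809521 [0.5146 0.0592 0.0974] [-0.0033 -0.0106  0.0062]
(278, 252) [91 59 54] 0.15333779 [0.5051 0.068  0.131 ] [-0.0123 -0.0442 -0.0032]
(277, 256) [72 72 68] 0.14817746 [0.5047 0.0685 0.1363] [-0.0128 -0.0495 -0.0036]
(293, 256) [72 71 67] 0.14978428 [0.5127 0.0679 0.1349] [-0.012  -0.0481  0.0044]
(277, 262) [72 71 67] 0.14419334 [0.5048 0.0677 0.1408] [-0.0119 -0.054  -0.0035]
(277, 275) [72 73 68] 0.13344057 [0.5051 0.0675 0.1522] [-0.0117 -0.0654 -0.0032]
(277, 290) [118 117 110] 0.12335769 [0.5053 0.067  0.163 ] [-0.0113 -0.0762 -0.003 ]
(240, 200) [40 44 43] 0.18718666 [0.4801 0.0828 0.0901] [-0.0275 -0.0033 -0.0279]
```

Depth puts the actual fingertips at z ≈ 0.13, about 40 mm short of the stated TCP, and the button top at 0.098. That fits the absence of any contact force. I'll keep descending in small, force-checked steps.

```bash
python3 -m inch '[[[0,0,-0.002],[0,0,0]],[[0,0,-0.004],[0,0,0]],[[0,0,-0.004],[0,0,0]]]'
python3 - <<'E'
from h import *
s=ctrl.get_state();C=cam('wrist',s);p,d=ctrl.grab_frame('wrist');print(s['position'],s['wrist_force'],red(p))
R=np.array(s['eef_rot']);t=np.array(s['position'])
for q in[(277,246),(277,250),(277,254),(277,258),(277,262),(285,232),(285,110),(285,150)]:
    X=C[3]+rays(C,[q])[0]*d[q[1],q[0]];print(q,p[q[1],q[0]],X,R.T@(X-t))
sc,_=ctrl.grab_frame('scene');cv2.imwrite('pics/s2.png',cv2.resize(sc[100:280,160:400,::-1],None,fx=3,fy=3,interpolation=cv2.INTER_CUBIC))
E
```

```text
time_s: 4.75
position: [0.5083, 0.0558, 0.0826]
eef_rot: [[0.017, -0.0, 1.0], [-1.0, -0.0, 0.017], [0.0, -1.0, -0.0]]
wrist_force: [0.8, 1.2, 0.1]
finger_gap: -0.0003
[0.5083 0.0558 0.0826] [0.8464 1.1512 0.0814] (array([286.2734, 241.7395]), array([267, 227,  39,  33, 856], dtype=int32))
(277, 246) [147  12   4] [0.5038 0.0573 0.0983] [-0.0016 -0.0157 -0.0045]
(277, 250) [143  16  10] [0.5038 0.054  0.0972] [ 0.0017 -0.0146 -0.0045]
(277, 254) [70 71 67] [0.5044 0.0678 0.1288] [-0.0121 -0.0462 -0.0037]
(277, 258) [73 73 69] [0.5045 0.0679 0.133 ] [-0.0122 -0.0504 -0.0036]
(277, 262) [71 71 68] [0.5047 0.0681 0.1375] [-0.0124 -0.0549 -0.0035]
(285, 232) [149  12   5] [0.5086 0.0662 0.097 ] [-0.0105 -0.0145  0.0005]
(285, 110) [98 96 96] [0.5073 0.1373 0.0921] [-0.0815 -0.0095  0.0004]
(285, 150) [211 209 199] [0.5077 0.1153 0.0918] [-0.0595 -0.0092  0.0004]
```

View pics/s2.png

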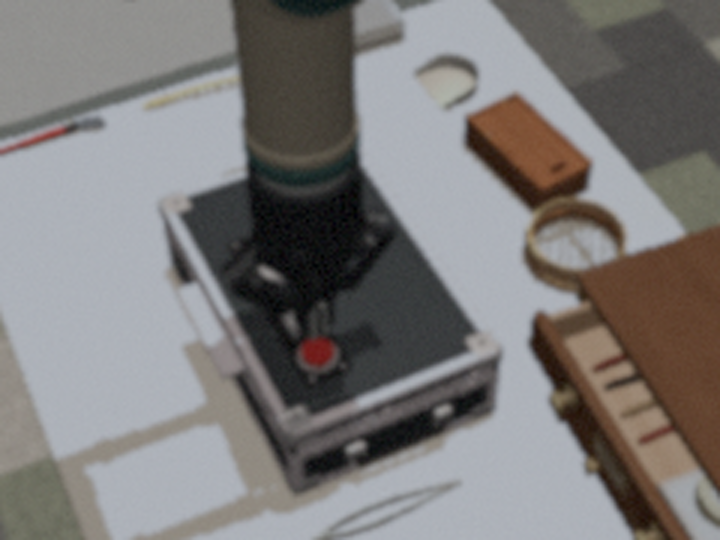

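The scene crop confirms it: the shut fingers hover over the button (crop 318,352) with a clear gap. Going lower.

```bash
python3 -m inch '[[[0,0,-0.006],[0,0,0]],[[0,0,-0.012],[0,0,0]],[[0,0,-0.018],[0,0,0]],[[0,0,-0.022],[0,0,0]],[[0,0,-0.022],[0,0,0]]]'
python3 -m inch '[[[0,0,-0.002],[0,0,0]],[[0,0,-0.002],[0,0,0]]]'
python3 -m inch '[[[0,0,-0.002],[0,0,0]],[[0,0,-0.002],[0,0,0]]]'
```

```text
time_s: 5.48
position: [0.5082, 0.0558, 0.0604]
eef_rot: [[0.017, -0.001, 1.0], [-1.0, 0.0, 0.017], [-0.0, -1.0, -0.001]]
wrist_force: [-0.3, -0.8, 0.3]
finger_gap: 0.0
time_s: 5.72
position: [0.5085, 0.0558, 0.0588]
eef_rot: [[0.017, 0.0, 1.0], [-1.0, -0.0, 0.017], [0.0, -1.0, 0.0]]
wrist_force: [0.7, 0.5, -0.1]
finger_gap: 0.0
time_s: 5.98
position: [0.5088, 0.0558, 0.0574]
eef_rot: [[0.017, 0.001, 1.0], [-1.0, -0.0, 0.017], [0.0, -1.0, 0.001]]
wrist_force: [-1.9, -0.5, 4.2]
finger_gap: -0.0003
```

```bash
python3 -m inch '[[[0,0,-0.0015],[0,0,0]],[[0,0,-0.003],[0,0,0]],[[0,0,-0.003],[0,0,0]]]'
python3 - <<'E'
from h import *
s=ctrl.get_state();C=cam('wrist',s);p,d=ctrl.grab_frame('wrist');print(s['position'],s['wrist_force'])
for q in[(285,110),(285,150),(285,90),(285,130)]:
    print(q,p[q[1],q[0]],C[3]+rays(C,[q])[0]*d[q[1],q[0]])
cv2.imwrite('pics/w3.png',p[...,::-1])
E
```

```text
time_s: 6.35
position: [0.5088, 0.0558, 0.0544]
eef_rot: [[0.017, 0.001, 1.0], [-1.0, -0.0, 0.017], [0.0, -1.0, 0.001]]
wrist_force: [-1.4, -0.1, 3.9]
finger_gap: -0.0005
[0.5088 0.0558 0.0544] [-1.3767 -0.0587  3.8543]
(285, 110) [106 104 104] [0.5076 0.1379 0.1145]
(285, 150) [229 225 220] [0.5079 0.1224 0.1145]
(285, 90) [228 225 218] [0.5075 0.1452 0.1148]
(285, 130) [103 102 102] [0.5078 0.1304 0.1154]
```

The handle has popped: the bar top went from z 0.092 to about 0.115. The tip offset is about 40 mm above the reported TCP. Next I lift off, move over the handle axis, open and look.

```bash
python3 -m inch '[[[0,0,0.03],[0,0,0]],[[0,0,0.07],[0,0,0]],[[-0.0012,0.04,0.08],[0,0,0]],[[-0.0012,0.078,0.08],[0,0,0]],[[-0.0012,0.078,0.08],[0,0,0]]]' 0.6
python3 - <<'E'
from h import *
s=ctrl.get_state();C=cam('wrist',s);p,d=ctrl.grab_frame('wrist');print(s['position'],s['wrist_force'],s['joint_positions'])
cv2.imwrite('pics/w4.png',p[...,::-1])
Ct=cam('top')
m=((p.min(2)>150)&(d>.1)).astype(np.uint8)
X=(C[3]+rays(C,np.stack(np.meshgrid(np.arange(560),np.arange(420)),-1).reshape(-1,2))*d.reshape(-1,1)).reshape(420,560,3)
k=(X[...,2]>.105)&(X[...,2]<.125)&(abs(X[...,0]-.507)<.02)&(abs(X[...,1]-.134)<.06)
P=X[k];print(len(P),P.min(0),P.max(0),P.mean(0),np.median(P,0))
r=cv2.minAreaRect((P[:,:2]*1000).astype(np.float32));print(r)
E
```

```text
time_s: 7.02
position: [0.5071, 0.1357, 0.1336]
eef_rot: [[0.02, 0.0, 1.0], [-1.0, 0.001, 0.02], [-0.001, -1.0, 0.0]]
wrist_force: [0.2, -1.1, -0.1]
finger_gap: 0.051
[0.5071 0.1357 0.1336] [ 0.235  -1.0626 -0.0546] [0.1285 0.2416 1.7048 0.0007 1.195  0.1079]
2556 [0.4992 0.0826 0.1096] [0.5164 0.1794 0.1215] [0.5077 0.1377 0.118 ] [0.5077 0.1398 0.1185]
((507.90460205078125, 130.95521545410156), (16.035383224487305, 96.90282440185547), 1.4000601768493652)
```

View pics/w4.png

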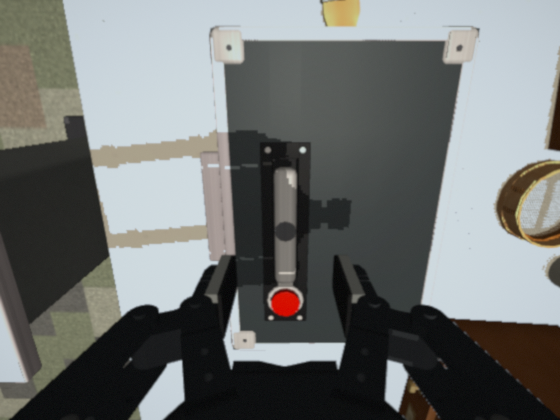

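The bar is fully out: vertical at column 285, hub at (285,231), top at z 0.1185, axis ≈ (0.5078, 0.1345). The open fingers straddle it at columns 228 and 345. Descending and gripping.

```bash
python3 -m inch '[[[0.0005,0,-0.03],[0,0,0]],[[0.0005,0,-0.05],[0,0,0]],[[0.0005,0,-0.065],[0,0,0]],[[0.0005,0,-0.075],[0,0,0]],[[0.0005,0,-0.075],[0,0,0]]]'
python3 -m inch '[[[0,0,0],[0,0,0]],[[0,0,0],[0,0,0]],[[0,0,0],[0,0,0]],[[0,0,0],[0,0,0]]]' 0 25
```

```text
time_s: 7.7
position: [0.5075, 0.1334, 0.0582]
eef_rot: [[0.017, -0.001, 1.0], [-1.0, -0.0, 0.017], [0.0, -1.0, -0.001]]
wrist_force: [-0.6, 0.6, 0.4]
finger_gap: 0.0514
time_s: 8.2
position: [0.5079, 0.1339, 0.0592]
eef_rot: [[0.017, 0.001, 1.0], [-1.0, 0.0, 0.017], [-0.0, -1.0, 0.001]]
wrist_force: [-1.2, 0.5, 2.1]
finger_gap: 0.0152
```

```bash
python3 -m inch '[[[0,0,0],[0,0,9]],[[0,0,0],[0,0,18]],[[0,0,0],[0,0,27]],[[0,0,0],[0,0,36]],[[0,0,0],[0,0,45]]]'
python3 -m inch '[[[0,0,0],[0,0,9]],[[0,0,0],[0,0,18]],[[0,0,0],[0,0,27]],[[0,0,0],[0,0,36]],[[0,0,0],[0,0,44]]]'
python3 -m inch '[[[0,0,0],[0,0,1.5]],[[0,0,0],[0,0,3]],[[0,0,0],[0,0,3]]]'
python3 - <<'E'
from h import *
s=ctrl.get_state();print(s['wrist_torque'],s['wrist_force'],s['joint_positions'])
E
```

```text
time_s: 8.82
position: [0.5073, 0.1338, 0.0589]
eef_rot: [[0.722, -0.001, 0.691], [-0.691, 0.0, 0.722], [-0.001, -1.0, -0.001]]
wrist_force: [-1.8, -1.1, 1.6]
finger_gap: 0.0157
time_s: 9.45
position: [0.507, 0.1334, 0.0588]
eef_rot: [[1.0, -0.002, -0.004], [0.004, -0.001, 1.0], [-0.002, -1.0, -0.001]]
wrist_force: [-2.3, -2.1, 0.9]
finger_gap: 0.0152
time_s: 9.82
position: [0.507, 0.1334, 0.0586]
eef_rot: [[0.999, -0.002, -0.051], [0.051, -0.0, 0.999], [-0.002, -1.0, -0.0]]
wrist_force: [-3.3, -2.4, 1.9]
finger_gap: 0.0151
[-0.4198  0.6035 -0.4939] [-3.2811 -2.4436  1.9107] [ 0.1247  0.3135  1.812  -0.0002  1.0177 -1.4965]
```

The handle is at its stop: the tool turned 92° with a 0.5 N m reaction. I'll raise the lid a little by the handle first, arcing about the hinge.

```bash
python3 -m inch '[[[0,0,0.006],[0,2.5,0]],[[0.0002,0,0.0117],[-0.1,5,0]],[[0.0002,0,0.0117],[-0.1,5,0]]]'
python3 - <<'E'
from h import *
s=ctrl.get_state();C=cam('wrist',s);p,d=ctrl.grab_frame('wrist');print(s['wrist_force'],s['wrist_torque'])
cv2.imwrite('pics/w5.png',p[...,::-1])
E
```

```text
time_s: 10.2
position: [0.5068, 0.1334, 0.0701]
eef_rot: [[0.995, -0.091, -0.051], [0.051, -0.002, 0.999], [-0.091, -0.996, 0.002]]
wrist_force: [-5.0, -2.2, 2.2]
finger_gap: 0.0153
[-5.0206 -2.1682  2.1735] [-0.3571  0.6594 -0.3494]
```

View pics/w5.png

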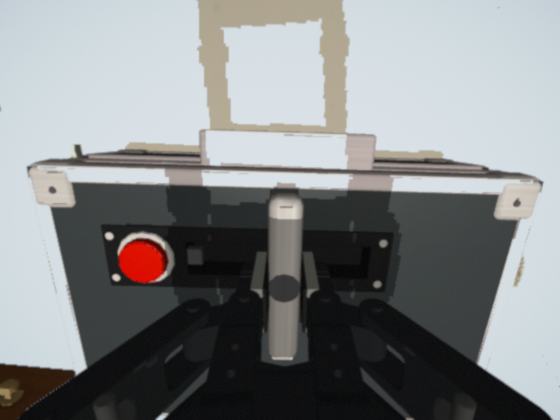

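The bar now points front to back at column 285, and the lid's front edge has lifted off the body. Continuing to about 30°.

```bash
python3 -m inch '[[[0.0012,0,0.0116],[-0.1,5,0]],[[0.0035,0,0.0231],[-0.2,10,0]],[[0.0067,0,0.0343],[-0.3,15,0]],[[0.011,0,0.0452],[-0.4,20,0]],[[0.0161,0,0.0558],[-0.5,25,0]]]'
python3 -m inch '[[[0,0,0],[0,0,0]],[[0,0,0],[0,0,0]]]'
python3 - <<'E'
from h import *
s=ctrl.get_state();C=cam('wrist',s);print(s['wrist_torque'],s['joint_positions'])
sc,ds=ctrl.grab_frame('scene');cv2.imwrite('pics/s3.png',cv2.resize(sc[60:300,160:400,::-1],None,fx=2.4,fy=2.4,interpolation=cv2.INTER_CUBIC))
p,d=ctrl.grab_frame('wrist')
g=np.stack(np.meshgrid(np.arange(560),np.arange(420)),-1).reshape(-1,2)
X=C[3]+rays(C,g)*d.reshape(-1,1)
# lid plane: points in lateral strip left/right of latch
k=(X[:,1]>.03)&(X[:,1]<.09)&(X[:,2]>.08)&(X[:,2]<.2)&(X[:,0]>.46)&(X[:,0]<.62)
P=X[k];f=np.polyfit(P[:,0],P[:,2],1);print(len(P),f,np.degrees(np.arctan(-f[0])))
E
```

```text
time_s: 10.88
position: [0.5222, 0.1336, 0.1267]
eef_rot: [[0.861, -0.507, -0.047], [0.048, -0.011, 0.999], [-0.507, -0.862, 0.015]]
wrist_force: [-6.9, -1.6, -0.5]
finger_gap: 0.0153
time_s: 11.12
position: [0.5233, 0.1336, 0.1265]
eef_rot: [[0.863, -0.502, -0.047], [0.048, -0.011, 0.999], [-0.502, -0.865, 0.015]]
wrist_force: [-3.1, -1.9, 4.2]
finger_gap: 0.0154
[-0.389   0.7838 -0.1892] [ 0.0935  0.5932  1.2802  0.0373  1.7933 -1.5301]
17727 [-0.4896  0.4186] 26.088179303710962
```

View pics/s3.png

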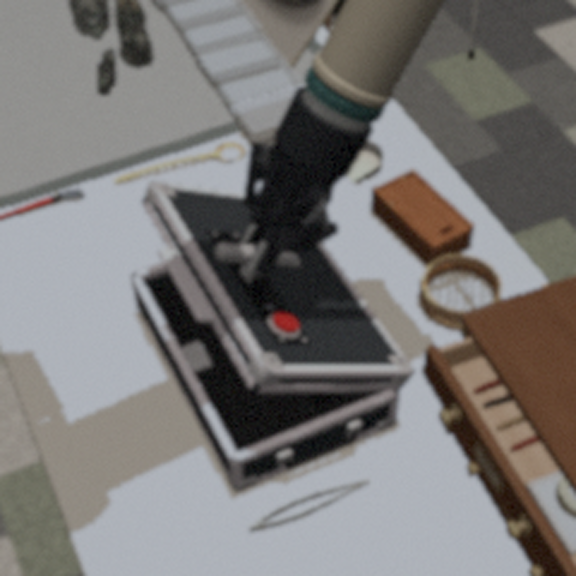

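The scene shows the lid open about 28°, held by the handle; the case is unmoved and the tweezers untouched. I'll release, back out along the tool axis and swing round to the front to push the lip up from below.

```bash
python3 -m inch '[[[0,0,0],[0,0,0]],[[0,0,0],[0,0,0]],[[0,0,0],[0,0,0]]]' 0.45
python3 -m inch '[[[0.01,0,0.0175],[0,0,0]],[[0.025,0,0.0435],[0,0,0]],[[0.045,0,0.078],[0,0,0]],[[0.045,0,0.13],[0,0,0]],[[0.045,0,0.19],[0,0,0]]]'
python3 -m inch '[[[-0.045,0,0.02],[0,-9,0]],[[-0.09,0,0.02],[0,-18,0]],[[-0.135,0,0.02],[0,-27,0]],[[-0.18,0,0.02],[0,-36,0]],[[-0.205,0,0.02],[0,-45,0]]]' 0
python3 -m inch '[[[-0.01,0,0],[0,-9,0]],[[-0.01,0,0],[0,-10,0]],[[-0.01,0,0],[0,-10,0]]]'
python3 - <<'E'
from h import *
s=ctrl.get_state();print(s['joint_positions'],s['eef_rot'],s['position'])
sc,ds=ctrl.grab_frame('scene');cv2.imwrite('pics/s4.png',cv2.resize(sc[60:300,160:400,::-1],None,fx=2.4,fy=2.4,interpolation=cv2.INTER_CUBIC))
t,d=ctrl.grab_frame('top');C=cam('top')
g=np.stack(np.meshgrid(np.arange(560),np.arange(420)),-1).reshape(-1,2)
X=C[3]+rays(C,g)*d.reshape(-1,1)
k=(X[:,1]>.02)&(X[:,1]<.24)&(X[:,2]>.1)&(X[:,2]<.2)&(X[:,0]>.44)&(X[:,0]<.62)&(np.abs(X[:,1]-.134)>.02)
P=X[k];f=np.polyfit(P[:,0],P[:,2],1);print(len(P),f,np.degrees(np.arctan(-f[0])),P.min(0),P.max(0))
E
```

```text
time_s: 11.6
position: [0.5248, 0.1341, 0.126]
eef_rot: [[0.866, -0.498, -0.048], [0.05, -0.01, 0.999], [-0.498, -0.867, 0.017]]
wrist_force: [0.8, 0.3, 0.0]
finger_gap: 0.0385
time_s: 12.22
position: [0.5694, 0.1339, 0.3168]
eef_rot: [[0.864, -0.501, -0.048], [0.05, -0.01, 0.999], [-0.501, -0.866, 0.016]]
wrist_force: [0.2, 1.1, 0.1]
finger_gap: 0.0382
time_s: 12.85
position: [0.3623, 0.1338, 0.3374]
eef_rot: [[0.963, 0.266, -0.045], [0.049, -0.008, 0.999], [0.266, -0.964, -0.021]]
wrist_force: [-0.9, 0.5, 0.4]
finger_gap: 0.0004
time_s: 13.22
position: [0.3543, 0.1342, 0.3372]
eef_rot: [[0.905, 0.424, -0.042], [0.05, -0.009, 0.999], [0.423, -0.906, -0.029]]
wrist_force: [0.0, -1.2, 0.6]
finger_gap: 0.0002
[ 0.3374 -0.3337  1.8297 -0.1581  1.2361 -1.2604] [[ 0.9047  0.4241 -0.0415]
 [ 0.05   -0.0088  0.9987]
 [ 0.4232 -0.9056 -0.0292]] [0.3543 0.1342 0.3372]
4000 [-0.4902  0.4149] 26.11344199017623 [0.467  0.02   0.1026] [0.62   0.24   0.1837]
```

View pics/s4.png

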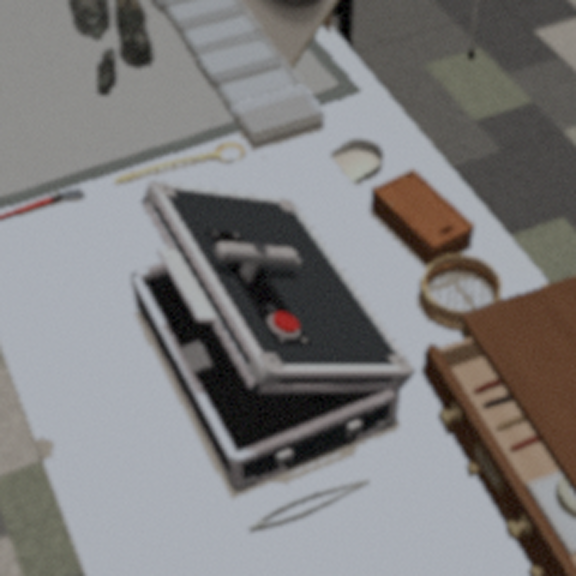

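The lid stands alone at about 26°, with the handle front to back. Lip edge ≈ (0.461, z 0.156). Lowering in front of the case, then in under the lip.

```bash
python3 -m inch '[[[0,0,-0.05],[0,0,0]],[[0,0,-0.1],[0,0,0]],[[0,0,-0.15],[0,0,0]],[[0,0,-0.2],[0,0,0]],[[0,0,-0.24],[0,0,0]]]'
python3 -m inch '[[[0.04,0,0],[0,0,0]],[[0.08,0,0],[0,0,0]],[[0.1,0,0],[0,0,0]],[[0.1,0,0],[0,0,0]]]'
python3 - <<'E'
from h import *
s=ctrl.get_state();C=cam('wrist',s);p,d=ctrl.grab_frame('wrist');print(s['position'],s['joint_positions'])
sc,ds=ctrl.grab_frame('scene');a=cv2.resize(sc[110:270,180:340,::-1],(420,420),interpolation=cv2.INTER_CUBIC)
cv2.imwrite('pics/s5.png',np.hstack([p[:,90:470,::-1],a]))
E
```

```text
time_s: 13.95
position: [0.3552, 0.1336, 0.0944]
eef_rot: [[0.906, 0.42, -0.039], [0.048, -0.011, 0.999], [0.42, -0.907, -0.03]]
wrist_force: [1.0, -0.5, -0.8]
finger_gap: 0.0002
time_s: 14.45
position: [0.4557, 0.1334, 0.0958]
eef_rot: [[0.906, 0.421, -0.039], [0.048, -0.011, 0.999], [0.42, -0.907, -0.03]]
wrist_force: [-0.9, 0.2, 0.3]
finger_gap: -0.0002
[0.4557 0.1334 0.0958] [ 0.229   0.0191  2.206  -0.2217  0.5045 -1.2151]
```

View pics/s5.png

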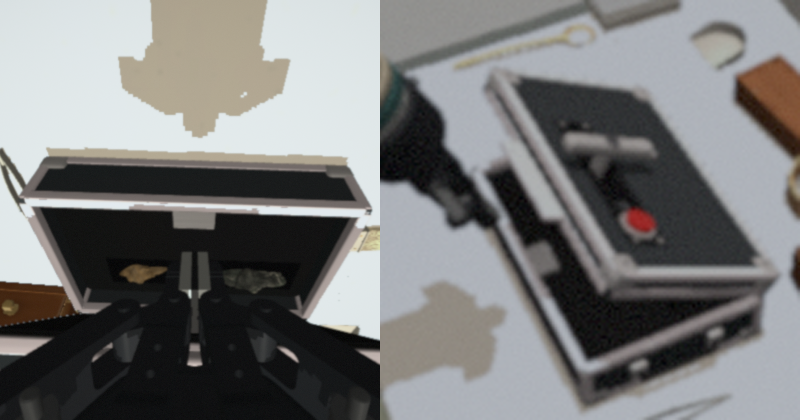

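The wrist half shows the fingertips (left half, ~(192,255)) in front of the open case; the scene half shows them just in front of and under the lip. Pushing up along the arc.

```bash
python3 -m inch '[[[0.018,0,0.003],[0,0,0]],[[0.027,0,0.013],[0,0,0]],[[0.037,0,0.028],[0,0,0]],[[0.0485,0,0.042],[0,0,0]],[[0.0485,0,0.042],[0,0,0]]]'
python3 - <<'E'
from h import *
def lidang():
    t,d=ctrl.grab_frame('scene');C=cam('scene')
    g=np.stack(np.meshgrid(np.arange(560),np.arange(420)),-1).reshape(-1,2)
    X=C[3]+rays(C,g)*d.reshape(-1,1)
    k=(X[:,1]>.01)&(X[:,1]<.09)&(X[:,2]>.1)&(X[:,2]<.3)&(X[:,0]>.44)&(X[:,0]<.7)
    P=X[k];print(len(P),P.min(0),P.max(0));q=P.mean(0);n=np.linalg.svd(P-q,full_matrices=0)[2][2];print(n,np.degrees(np.arctan2(n[0],n[2])))
lidang()
E
```

```text
time_s: 15.18
position: [0.5043, 0.1341, 0.1403]
eef_rot: [[0.904, 0.426, -0.04], [0.049, -0.009, 0.999], [0.425, -0.905, -0.029]]
wrist_force: [-1.1, -0.6, 1.5]
finger_gap: -0.0
1429 [0.4401 0.01   0.1001] [0.6419 0.0899 0.2703]
[-0.6169  0.0074 -0.787 ] -141.90768359900363
```

Lid at about 38°, as planned. Continuing.

```bash
python3 -m inch '[[[0.012,0,0.013],[0,0,0]],[[0.0256,0,0.0245],[0,0,0]],[[0.04,0,0.035],[0,0,0]],[[0.0553,0,0.0442],[0,0,0]],[[0.0553,0,0.0442],[0,0,0]]]'
python3 -m inch '[[[0.016,0,0.008],[0,0,0]],[[0.0326,0,0.0143],[0,0,0]],[[0.049,0,0.019],[0,0,0]],[[0.068,0,0.0228],[0,0,0]],[[0.068,0,0.0228],[0,0,0]]]'
python3 - <<'E'
from h import *
s=ctrl.get_state();print(s['joint_positions'])
sc,ds=ctrl.grab_frame('scene');cv2.imwrite('pics/s6.png',cv2.resize(sc[60:300,160:400,::-1],None,fx=2.2,fy=2.2,interpolation=cv2.INTER_CUBIC))
E
```

```text
time_s: 15.85
position: [0.5588, 0.1339, 0.183]
eef_rot: [[0.905, 0.424, -0.04], [0.049, -0.01, 0.999], [0.423, -0.906, -0.03]]
wrist_force: [-0.4, 1.8, -0.4]
finger_gap: -0.0
time_s: 16.48
position: [0.6273, 0.1337, 0.2055]
eef_rot: [[0.905, 0.424, -0.04], [0.049, -0.01, 0.999], [0.423, -0.906, -0.03]]
wrist_force: [-0.5, -0.0, -1.1]
finger_gap: 0.0001
[ 0.1472  0.1435  1.7443 -0.0985  0.8241 -1.4195]
```

View pics/s6.png

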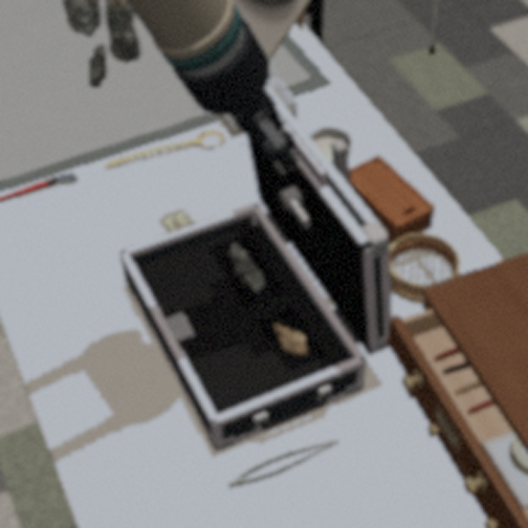

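The lid stands nearly upright. I'm backing the arm off toward the robot and up, then measuring the lid and comparing the bystanders with the first top picture.

```bash
python3 -m inch '[[[-0.03,0,0],[0,0,0]],[[-0.08,0,0],[0,0,0]],[[-0.14,0,0.02],[0,0,0]],[[-0.2,0,0.06],[0,0,0]],[[-0.25,0,0.1],[0,0,0]]]'
python3 -m inch '[[[0,0,0.02],[0,0,0]],[[0,-0.05,0.04],[0,0,0]],[[0,-0.1,0.06],[0,0,0]],[[0,-0.15,0.06],[0,0,0]],[[0,-0.15,0.06],[0,0,0]]]'
python3 - <<'E'
from h import *
s=ctrl.get_state();print(s['position'],s['wrist_force'],s['dq'])
g=np.stack(np.meshgrid(np.arange(560),np.arange(420)),-1).reshape(-1,2)
sc,d=ctrl.grab_frame('scene');C=cam('scene');X=C[3]+rays(C,g)*d.reshape(-1,1)
k=(X[:,1]>.03)&(X[:,1]<.24)&(X[:,2]>.1)&(X[:,2]<.24)&(X[:,0]>.55)&(X[:,0]<.72);P=X[k]
for z in(.11,.14,.17,.2,.23):
    Q=P[abs(P[:,2]-z)<.008];print(z,len(Q),Q[:,0].min() if len(Q) else 0,np.median(Q[:,0]) if len(Q) else 0)
f=np.polyfit(P[:,2],P[:,0],1);print('lid deg',90-np.degrees(np.arctan(f[0])))
t,_=ctrl.grab_frame('top');o=np.load('top0.npz')['p']
cv2.imwrite('pics/f.png',np.hstack([cv2.resize(o[150:300,100:440,::-1],(390,300)),cv2.resize(t[150:300,100:440,::-1],(390,300))]))
cv2.imwrite('pics/f.png',np.vstack([cv2.imread('pics/f.png'),cv2.resize(sc[60:300,100:412,::-1],(780,300))]))
E
```

```text
time_s: 17.15
position: [0.382, 0.1331, 0.2975]
eef_rot: [[0.906, 0.421, -0.04], [0.049, -0.011, 0.999], [0.42, -0.907, -0.03]]
wrist_force: [0.9, 1.0, 0.3]
finger_gap: 0.0002
time_s: 17.77
position: [0.3843, -0.0213, 0.3575]
eef_rot: [[0.906, 0.422, -0.028], [0.039, -0.016, 0.999], [0.421, -0.907, -0.031]]
wrist_force: [0.5, 0.3, -1.1]
finger_gap: 0.0001
[ 0.3843 -0.0213  0.3575] [ 0.5261  0.3232 -1.1363] [-0.0388 -0.0012  0.0114  0.092   0.034  -0.118 ]
0.11 131 0.6305465235067602 0.6341981229230386
0.14 124 0.6265951832859942 0.6303468569693608
0.17 119 0.6232064789336357 0.6266522051014967
0.2 264 0.6057883409000251 0.6214242123009085
0.23 268 0.6155976403843528 0.61946741468005
lid deg 93.6726740649451
```

The lid's inner face leans 7° short of upright, so it is about 83° open (the printed 93.7 has the wrong sign). I've reached the picture limit, so I'll check the bystanders numerically.

```bash
python3 -m inch '[[[0,0,0],[0,0,0]],[[0,0,0],[0,0,0]],[[0,0,0],[0,0,0]]]'
python3 - <<'E'
from h import *
t,_=ctrl.grab_frame('top');o=np.load('top0.npz')['p']
for n,(x0,y0,x1,y1) in dict(tweezers=(304,198,318,248),brush=(162,202,189,226),loupe=(370,186,415,232),pencil=(330,238,382,260)).items():
    a,b=[cv2.GaussianBlur(cv2.cvtColor(i,cv2.COLOR_RGB2GRAY)[y0:y1,x0:x1].astype(np.float32),(3,3),0) for i in(o,t)]
    print(n,cv2.phaseCorrelate(a-a.mean(),b-b.mean()),np.corrcoef(a.ravel(),b.ravel())[0,1],abs(a-b).mean())
g=np.stack(np.meshgrid(np.arange(560),np.arange(420)),-1).reshape(-1,2)
sc,d=ctrl.grab_frame('scene');C=cam('scene');X=C[3]+rays(C,g)*d.reshape(-1,1)
for z in(.11,.14,.17,.23):
    Q=X[(abs(X[:,2]-z)<.008)&(X[:,1]>.03)&(X[:,1]<.24)&(X[:,0]>.55)&(X[:,0]<.72)];print(z,np.median(Q[:,0]))
E
```

```text
time_s: 18.25
position: [0.3852, -0.0147, 0.358]
eef_rot: [[0.905, 0.422, -0.044], [0.053, -0.008, 0.999], [0.421, -0.906, -0.03]]
wrist_force: [-0.3, 0.2, -0.4]
finger_gap: 0.0
tweezers ((0.7303439627739019, 0.18172388987822785), 0.9144296134312948) 0.9873006768798441 6.9873214
brush ((0.5011912951385256, 0.3564564593930353), 0.8534155561600203) 0.9983186584056242 6.8396993
loupe ((0.41114541148310835, 0.06982651427320263), 1.0737046484593993) 0.9985619818894617 7.194837
pencil ((0.18265033460519575, -0.16285343826313614), 0.9754531076292933) 0.9994352458862036 6.903409
0.11 0.6341338658556794
0.14 0.6305105794156272
0.17 0.6266374443644819
0.23 0.6192666623868881
```

Bystanders correlate above 0.98 with the first picture, so they are unmoved. The lid is steady.

```bash
python3 -c "
from workcell import ctrl
print(ctrl.sign_off())"
```

```text
the job is handed in; nothing more can be done
None
```

The stone case is open and the job is handed in. I pressed the red button until the T-handle popped out and turned the handle anticlockwise to its stop: the tool turned about 92° and met about 0.5 N m there. I then raised the lid to about 26° by the handle, let go, and pushed it up by the lip with the shut fingers.

**Last checks:** depth readings put the lid at about 83° open, and it did not move between two readings about 0.5 s apart. The arm was clear with no force on it, at about 18 s of the 59 s. The tweezers, brush, loupe and pencil matched the first top picture to within a pixel (correlation above 0.98).

**Did not agree or could not be done:**
- **Fingertips:** they sat about 40 mm short of the reported TCP. The wrist depth showed it and contact with the button confirmed it, so I allowed for it.
- **Lid angle:** a first line fit printed 93.7° because of a sign slip. The point heights give 83°.
- **Final picture:** the viewing limit was used up, so the last check was by numbers only.

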